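# Park and clamp the sampler's vial carousel

### The arm

A 7-joint arm with a two-finger parallel gripper is mounted at the origin on a cart in front of the work surface, level with it; the furniture and walls round the work are solid. World frame = base frame: x ahead of the robot, y to its left, z up, the work surface at z = 0. Lengths are in m, angles in rad, forces in N, time in s.
With the tool pointing down it reaches from about 0.425 to 0.925 m from the base axis. Payload 6.8 kg.
Tool frame: the origin (TCP) lies on the centre line of the jaws, within the pads' length; the fingertips stand 8 mm ahead of it and the grasp point (between the pads) lies 11 mm behind it (bot.tips_ahead is the distance from the TCP to the fingertips, in m); z points along the fingers, y is the line along which they close (so a half turn about z gives the same grasp; the last joint's range is limited). The gripper opens to 85 mm and grips with 20 to 120 N. Pads are 22 mm wide; open, the fingers measure 114 mm over their backs; the gripper's body (76 mm by 85 mm) begins 54 mm behind the grasp point. The pads swing forward as they close: fully open they stand 13 mm farther back than shut.
Start: joints at [1.21, 0.477, 0.022, 1.555, -0.011, 1.109, -0.083], TCP at [0.169, -0.654, 0.239] pointing down, gripper open.
Joint ranges: [-2.96, 2.96], [-0.34, 2.1], [-1.41, 1.46], [0.24, 2.44], [-1.37, 4.51], [0.17, 1.92], [-2.96, 2.96]. Speed limits (rad/s): [2.39, 2.39, 3.14, 3.14, 3.14, 3.14, 3.14].

### API

Orientations are given as a unit quaternion [w, x, y, z].
In Python, from station import bot gives the robot as it stands.
- The arm moves only by the tool send_rows, never from a script. Its argument "deltas" is text: rows parted by semicolons, each of 4 numbers parted by spaces: the shift along the tool's x, y, z in m, then the turn about the tool's z in degrees. In form: x y z spin; .... A call has 1 to 5 rows; each row is the pose to reach, as a shift and turn from the pose commanded when the call began, along the tool's axes at that moment; what a row does not reach only later rows make up. A row lasts 1/10 s, in which the tool goes at most 50 mm and 8.59 degrees, less where a joint would pass 70% of its speed; a pose out of reach is approached as far as the arm can. A call with a gripper value outside its range is refused whole. "claw" is the opening, from 0 (shut) to 1 (fully open), set as the call begins (left out, the last holds). The fingers move at their own pace and stop on an object; "force" is the grip in N (left out, the last holds). Time passes only in rows, so rows that repeat a pose let the fingers close. It gives the time, the measured TCP pose, the force, the opening and the grip force at its end, in the units of the state.
- bot.get_obs(): the state, without advancing time (a new reading comes with each control period).
- bot.read_camera(name): name is "scene" or "top" or "wrist"; returns a dict with "img" (384x512x3 uint8, red, green, blue), "depth" (384x512 float32, m along the optical axis (not along the pixel's ray), 0 where there is no reading), "fx", "fy", "cx", "cy" (pixels), "dist_coeffs" ([k1, k2, p1, p2, k3] as OpenCV has them; the pictures are not rectified), "camera_from_world" (4x4, takes a point from world to camera coordinates). Camera axes: x right, y up, looking along -z (the intrinsics and any distortion apply to the point x, -y, -z); pixel columns grow to the right and rows downward; lengths in m; the calibration is good to about 2 mm. A picture is of the moment at which its call begins.
- bot.hand_in(): hands the job in; it is judged then, once.
Trained networks look in a picture, given as the dict that the camera call returned (one of the last four; its "shot" number tells which), for a name from the list of things; names that differ only in an ending like _2 or _b are one class to them, and where a whole thing is asked for, a point or a joint stands for the part that bears it (a point fixed in the world has none). Each returns a list of dicts, best first, with "confidence" (0 to 1); they miss things now and then, are a little off and sometimes report something else, mostly with a low value. They report only what shows in the picture. A call takes as long as a camera call.
- bot.masks_of(picture, query): "mask" (384x512 bool, what is visible of it).
- bot.landmark_of(picture, query): "xyz" ([x, y, z] in m, in world coordinates, good to about 4 mm: a listed point, or the origin of a listed thing).
The state is a dict: "t": time; "q": joint angles; "joint_vel": joint speeds; "joint_torque": joint torques, N m; "eef_pos": TCP position; "tool_rot": TCP orientation; "contact_force": force on the tool from outside, world axes, zero at the start; "torque": the same for the moment, N m; "gripper_width": opening from 0.0 (shut) to 1.0 (fully open); "grasp_force": force on a finger pad.
Only numpy, scipy, OpenCV 4.12 (cv2) and the standard library are available. Lean on these libraries where they do the work, as an engineer would, in place of code of your own. Each camera call takes 0.05 s, during which the arm holds its last target. There are 200 camera calls.

### The job

The carousel sampler is about to be carried to another bench, but its vial tray turns freely on its hub and the wing knob in the middle is slack, so turning the knob only carries the tray round with it. Push the parking latch at the front fully home towards the tray so that its nose holds the tray by its teeth, then turn the wing knob clockwise (seen from above) right up to its stop. Leave the latch in, let go, and do not disturb the things lying around or on the instrument.

Things in the scene. Friction and masses are not known exactly. Their poses are not given: they have to be found in the camera images.
- sampler: White carousel sampler, fixed, 300 x 224 mm, deck 40 mm above the table. Origin on the table under the tray's axis; x points from the latch to the back, z up. At its back a tower with a sampling arm, 139 mm high, over 90 mm from the axis. The round aluminium tray has a radius of 91 mm; the vials on it stand 58 to 74 mm from the axis and reach 99 mm above the table.
- tray (a joint): Angle of the tray about its vertical axis (rad, anticlockwise positive, any value, no stops). It turns almost without friction (under 0.01 N m). 24 tapered teeth stand round its edge every 15 degrees with wide gaps; the latch's 15 mm wide wedge nose finds its own gap as it is pushed in, turning the tray up to 8 degrees. If it should meet a tooth tip exactly head-on, turn the tray a little.
- park_latch (a joint): Parking latch, a steel bar in a guide at the front of the deck: how far it is pushed in towards the tray (m). 0 = drawn out, the nose 3.5 mm clear of the teeth; 0.016 = fully home against its stop, the nose held between two teeth. It slides along the sampler's x with about 3 N of friction and stays where it is left.
- latch_grip (a point): Point in the upright black thumb lug of the latch, 13 mm below its top, to be pinched from above; moves with the latch. The lug is 13 mm long along the slide (this point's x axis, pointing to the tray) and 16 mm wide (y axis), and stands free from 67 to 96 mm above the table. 127 mm from the tray's axis when the latch is out.
- clamp_knob (a joint): Clamp knob: how far it is turned clockwise, seen from above, relative to the tray (rad). It starts slack, between 0 and 0.25; 1.35 = its stop, tight, where ears under the wing lie against two steel pins on the tray (pins 29 mm from the axis, tops 91 mm above the table). It resists with about 0.22 N m all the way, so unless the tray is held the tray turns with it.
- knob_grip (a point): Centre of the black wing of the clamp knob, on the tray's axis, 108 mm above the table. The wing is 68 mm long (this point's x axis), 13 mm thick (y axis) and 26 mm high, from 95 to 121 mm above the table. Take it across its thickness, from above. Turns with the knob.
- deck_vial: Small capped glass vial, 16 mm wide and 38 mm high, standing loose on the deck to the right of the latch (bystander). Origin under its middle.
- filter_disc: White syringe filter disc, 26 mm wide, 14 mm high, lying loose on the deck beside that vial (bystander). Origin under its middle.
- pipette: White hand pipette, 219 mm long, lying on the table to the right (bystander).
- beaker: Empty glass beaker, 71 mm wide, 85 mm high, standing on the table to the right (bystander).

How it is judged:
On the way, in this order (a step that is already met when the one before it is completed fails the run):
1. the parking latch is pushed fully home between two teeth of the tray (value of joint park_latch above 0.0135 m), for 0.2 s.
2. with the latch home, the clamp knob is turned clockwise up to its stop (value of joint clamp_knob above 1.25 rad and value of joint park_latch above 0.0135 m), for 0.2 s.
At the end, for the whole second after the job is handed in: The parking latch is home (within 2.5 mm of its stop), the clamp knob is at its stop (within 0.1 rad), and the tray is at rest (all of step 2 and velocity of joint tray between -0.05 and 0.05 rad/s); the robot touches nothing.
It fails at once if the vial or the filter disc on the deck is moved more than 20 mm (distance of any of deck_vial, filter_disc from where it was at the start of the episode above 0.02 m).
It fails at once if the pipette or the beaker is moved more than 30 mm (distance of any of pipette, beaker from where it was at the start of the episode above 0.03 m).
It also fails if it takes over 45 s, if anything falls off the work surface, if the arm or the gripper's body presses on something with over 40 N, if the wrist force passes 120 N, or if a joint passes its speed limit or range.

## Working session

There is one attempt and no reset: what is moved stays moved. The work goes in short steps, Python scripts to look and compute and a tool call to move; the robot and the scene stay as the last step left them, time stands still between calls to the robot, and variables do not carry over. Pictures are saved under pics/ and viewed, at most 10 in all, crops included, and the job is handed in when it is done.

Besides the shell and the picture viewer there is one more tool, called in YAML: its name, and indented under it one key for each argument. send_rows: Moves the arm, as the interface text tells. Its arguments: {"type":"object","properties":{"deltas":{"type":"string"},"claw":{"type":"number"},"force":{"type":"number"}},"required":["deltas"]}

```bash
mkdir -p pics; ls; cat > h.py <<'E'
from station import bot
import numpy as np, cv2
def save(p,n): cv2.imwrite('pics/'+n,cv2.cvtColor(p['img'],cv2.COLOR_RGB2BGR))
def pts(p,mask):
    v,u=np.nonzero(mask&(p['depth']>0)); d=p['depth'][v,u]
    K=np.array([[p['fx'],0,p['cx']],[0,p['fy'],p['cy']],[0,0,1.]])
    n=cv2.undistortPoints(np.stack([u,v],1).astype(float)[:,None],K,np.array(p['dist_coeffs']))[:,0]
    c=np.stack([n[:,0]*d,-n[:,1]*d,-d,np.ones(len(d))],1)
    return (c@np.linalg.inv(p['camera_from_world']).T)[:,:3]
E
python3 - <<'E'
from h import *
o=bot.get_obs(); print(o)
for c in ['top','scene']:
    p=bot.read_camera(c); save(p,c+'0.png')
    for q in ['sampler','latch_grip','knob_grip','deck_vial','filter_disc','beaker','pipette']:
        r=bot.landmark_of(p,q); print(c,q,[(np.round(x['xyz'],4).tolist(),round(x['confidence'],2)) for x in r[:2]])
E
python3 -c "
import cv2,numpy as np
a=cv2.imread('pics/top0.png');cv2.imwrite('pics/t0.png',a)"
```

```text
pics
{'t': 0.0, 'q': array([ 1.20989613,  0.47782559,  0.02233952,  1.5564331 , -0.01152156,
        1.10933218, -0.08313576]), 'joint_vel': array([ 2.06918190e-04,  1.44001761e-03, -8.47157144e-04,  1.20069163e-03,
        1.38352284e-03,  2.19192469e-05, -3.09330366e-05]), 'joint_torque': array([-2.53487851e-04, -5.96462631e+01,  1.60781465e+00, -2.81195873e+01,
        1.24396576e-02,  9.34784854e-03,  5.69767337e-06]), 'eef_pos': array([ 0.1686757 , -0.65298544,  0.23831637]), 'tool_rot': array([-9.18134383e-04,  9.92023179e-01,  1.26052127e-01, -1.77536790e-04]), 'contact_force': array([ 0.18582001, -0.19017008,  0.2820632 ]), 'torque': array([-1.11695947e-03, -2.27343711e-02,  3.17531524e-05]), 'grasp_force': 0.0, 'gripper_width': 0.9953681661710808}
top sampler [([0.5983, 0.0909, 0.002], 0.8)]
top latch_grip [([0.475, 0.0722, 0.0845], 0.59)]
top knob_grip [([0.6029, 0.093, 0.1059], 0.62)]
top deck_vial [([0.4894, -0.0036, 0.0424], 0.41)]
top filter_disc []
top beaker [([0.578, -0.3441, -0.0005], 0.6), ([0.5998, 0.0927, 0.107], 0.19)]
top pipette [([0.4459, -0.3905, -0.0002], 0.67)]
scene sampler [([0.5979, 0.0933, 0.002], 0.89)]
scene latch_grip [([0.4759, 0.0764, 0.0831], 0.71), ([0.4449, -0.3942, 0.0043], 0.21)]
scene knob_grip [([0.601, 0.0967, 0.1092], 0.69)]
scene deck_vial [([0.4923, -0.0017, 0.039], 0.6)]
scene filter_disc [([0.5221, -0.0083, 0.0424], 0.43)]
scene beaker []
scene pipette [([0.4427, -0.3916, 0.0025], 0.64)]
```

View pics/top0.png

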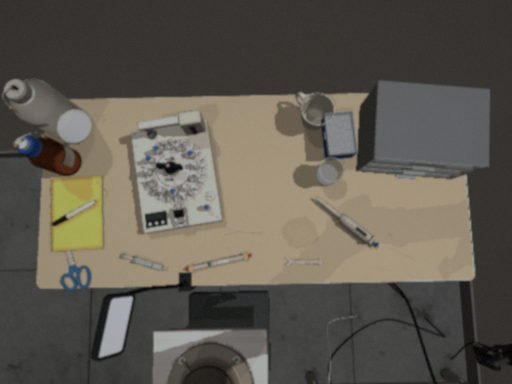

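View pics/scene0.png

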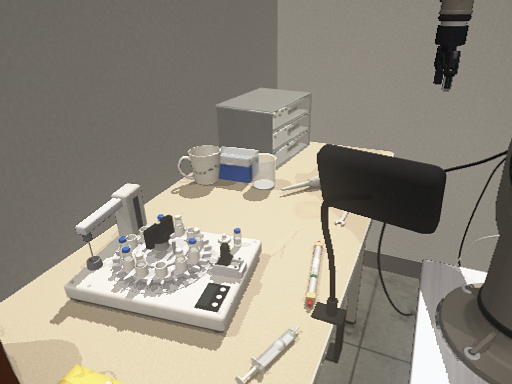

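```bash
python3 - <<'E'
from h import *
p=bot.read_camera('top')
for q in ['knob_grip','latch_grip']:
    r=bot.masks_of(p,q)
    for m in r[:2]:
        P=pts(p,m['mask']); print(q,m['confidence'],len(P),P.min(0),P.max(0),np.median(P,0))
        T=P[P[:,2]>(.112 if q[0]=='k' else .088)]
        if len(T)>5:
            c=T[:,:2].mean(0);w,V=np.linalg.eigh(np.cov((T[:,:2]-c).T)); print(len(T),c,np.sqrt(w),V[:,1],np.degrees(np.arctan2(*V[::-1,1])),T.min(0),T.max(0))
E
```

```text
knob_grip 0.71 235 [0.58220696 0.05933821 0.05925741] [0.62131154 0.14132089 0.12693147] [0.59625489 0.0910786  0.11673035]
130 [0.59858172 0.09260961] [0.00383257 0.01950078] [0.06200669 0.99807573] 86.4449975289864 [0.59121859 0.06008518 0.11208022] [0.60751008 0.12515041 0.12693147]
```

The top view shows the sampler at about px (175,172), with its latch towards the robot at (180,215) and the wing along the image's horizontal. The vial is at (206,207). A tablet stand is clamped at the table front near (185,280). I'll check how tall that stand is before swinging the arm in.

```bash
python3 - <<'E'
from h import *
p=bot.read_camera('top'); s=bot.read_camera('scene')
for c in (p,s):
    P=pts(c,np.ones((384,512),bool))
    for x in np.arange(.1,.45,.05):
        print(round(x,2),[(round(y,2),round(float(P[k][:,2].max()),2)) for y in np.arange(-.4,.5,.1) for k in [(abs(P[:,0]-x)<.025)&(abs(P[:,1]-y)<.05)] if k.sum()])
r=bot.masks_of(s,'latch_grip')
for m in r[:2]:
    P=pts(s,m['mask']); T=P[P[:,2]>.07]; print(m['confidence'],len(P),len(T),T.min(0),T.max(0),np.median(T,0))
E
```

```text
0.1 [(np.float64(-0.4), -0.18), (np.float64(-0.3), -0.74), (np.float64(-0.2), 0.01), (np.float64(-0.1), 0.02), (np.float64(-0.0), 0.2), (np.float64(0.1), 0.02), (np.float64(0.2), 0.0), (np.float64(0.3), -0.74), (np.float64(0.4), -0.74)]
0.15 [(np.float64(-0.4), -0.74), (np.float64(-0.3), -0.74), (np.float64(-0.2), 0.0), (np.float64(-0.1), 0.01), (np.float64(-0.0), 0.01), (np.float64(0.1), 0.0), (np.float64(0.2), 0.33), (np.float64(0.3), -0.73), (np.float64(0.4), -0.74)]
0.2 [(np.float64(-0.4), -0.74), (np.float64(-0.3), -0.74), (np.float64(-0.2), -0.74), (np.float64(-0.1), -0.65), (np.float64(-0.0), -0.74), (np.float64(0.1), 0.28), (np.float64(0.2), 0.34), (np.float64(0.3), -0.74), (np.float64(0.4), -0.74)]
0.25 [(np.float64(-0.4), 0.0), (np.float64(-0.2), 0.0), (np.float64(-0.1), 0.0), (np.float64(-0.0), 0.0), (np.float64(0.1), 0.31), (np.float64(0.2), 0.34), (np.float64(0.3), 0.01), (np.float64(0.4), 0.01)]
0.3 [(np.float64(-0.4), 0.01), (np.float64(-0.3), 0.01), (np.float64(-0.2), 0.01), (np.float64(-0.1), 0.01), (np.float64(-0.0), 0.02), (np.float64(0.1), 0.32), (np.float64(0.2),
[... 1023 characters left out ...]
, 0.33)]
0.3 [(np.float64(-0.4), -0.74), (np.float64(-0.3), 0.0), (np.float64(-0.2), 0.0), (np.float64(-0.1), 0.0), (np.float64(-0.0), 0.02), (np.float64(0.1), 0.28), (np.float64(0.2), 0.33)]
0.35 [(np.float64(-0.4), -0.74), (np.float64(-0.3), 0.01), (np.float64(-0.2), 0.01), (np.float64(-0.1), 0.02), (np.float64(-0.0), 0.02), (np.float64(0.1), 0.02), (np.float64(0.2), 0.02)]
0.4 [(np.float64(-0.4), 0.0), (np.float64(-0.3), 0.0), (np.float64(-0.2), 0.0), (np.float64(-0.1), 0.0), (np.float64(-0.0), 0.0), (np.float64(0.1), 0.03), (np.float64(0.2), 0.04), (np.float64(0.3), 0.0)]
0.57 263 132 [0.46437705 0.06574928 0.07005924] [0.47709509 0.08379644 0.09712585] [0.46953216 0.08093616 0.08505117]
```

send_rows:
  deltas: "0 0 -0.03 0; 0.03 -0.03 -0.05 0; 0.06 -0.07 -0.06 0; 0.09 -0.11 -0.06 0; 0.12 -0.15 -0.06 0"
  claw: 0

```text
t: 1.6
eef_pos: [0.2478, -0.4776, 0.2999]
tool_rot: [0.001, 0.992, 0.126, 0.0]
contact_force: [0.9, -0.2, -0.6]
gripper_width: 0.14
grasp_force: 0.0
```

```bash
cat >> h.py <<'E'
def to(x,y,z,yaw=None,verbose=True):
    "delta in tool axes from the current pose to world x,y,z with tool-x yaw (deg)"
    from scipy.spatial.transform import Rotation as R
    o=bot.get_obs(); r=R.from_quat(np.roll(o['tool_rot'],-1)).as_matrix()
    d=r.T@(np.array([x,y,z])-o['eef_pos']); now=np.degrees(np.arctan2(r[1,0],r[0,0]))
    print('yaw now',now.round(2),'delta',d.round(4),'spin',None if yaw is None else round(-(yaw-now),2))
E
python3 - <<'E'
from h import *
to(.40,-.25,.29); to(.46,.072,.25,8.5)
E
```

```text
yaw now 14.47 delta [ 0.2042 -0.1824  0.0097] spin None
yaw now 14.47 delta [ 0.3428 -0.4792  0.0494] spin 5.97
```

send_rows:
  deltas: "0.035 -0.035 0 0; 0.07 -0.07 0 0; 0.105 -0.105 0 0; 0.14 -0.14 0 0; 0.175 -0.175 0 0"
  claw: 0.5
  force: 30

```text
t: 2.1
eef_pos: [0.3735, -0.2642, 0.2997]
tool_rot: [0.0, 0.992, 0.126, 0.0]
contact_force: [1.0, -0.4, -1.0]
gripper_width: 0.506
grasp_force: 0.0
```

send_rows:
  deltas: "0.025 -0.043 0 0; 0.05 -0.087 0.01 0; 0.075 -0.13 0.02 0; 0.1 -0.173 0.03 0; 0.125 -0.216 0.04 3"

```text
t: 2.6
eef_pos: [0.4391, -0.0274, 0.2602]
tool_rot: [0.0, 0.995, 0.099, 0.001]
contact_force: [1.4, -0.5, 1.3]
gripper_width: 0.5
grasp_force: 0.0
```

send_rows:
  deltas: "0.02 -0.04 0.01 3; 0.04 -0.08 0.01 3; 0.043 -0.088 0.01 3; 0.043 -0.088 0.01 3"

```text
t: 3.0
eef_pos: [0.4635, 0.0673, 0.2502]
tool_rot: [-0.0, 0.997, 0.076, 0.0]
contact_force: [-0.7, -1.6, -0.0]
gripper_width: 0.502
grasp_force: 0.0
```

```bash
python3 - <<'E'
from h import *
o=bot.get_obs(); print(o['eef_pos'],o['q'],o['contact_force'])
p=bot.read_camera('wrist'); save(p,'w1.png')
for q in ['latch_grip','knob_grip','sampler']:
    print(q,[(np.round(x['xyz'],4).tolist(),round(x['confidence'],2)) for x in bot.landmark_of(p,q)[:2]])
for q in ['latch_grip','knob_grip']:
  for m in bot.masks_of(p,q)[:1]:
    P=pts(p,m['mask']); T=P[P[:,2]>(.114 if q[0]=='k' else .088)];print(q,len(P),len(T))
    if len(T)>5: print(cv2.minAreaRect((T[:,:2]*1000).astype(np.float32)))
to(.475,.0745,.12,8.5)
E
```

```text
[0.46353098 0.06731244 0.25017124] [ 0.25640231  0.16966311 -0.58699674  1.98679218  0.10971088  1.01547875
 -1.80080476] [-0.69700331 -1.57801394 -0.0234509 ]
latch_grip [([0.475, 0.0727, 0.0797], 0.94)]
knob_grip [([0.5959, 0.0948, 0.1088], 0.92)]
sampler [([0.5989, 0.0919, -0.0033], 0.89)]
latch_grip 964 241
((473.68701171875, 75.82189178466797), (13.73720932006836, 15.743878364562988), 7.593846797943115)
knob_grip 2466 1526
((597.38330078125, 94.28134155273438), (68.05764770507812, 13.846776962280273), 86.60640716552734)
yaw now 8.32 delta [ 0.0131 -0.0088  0.1301] spin -0.18
```

View pics/w1.png

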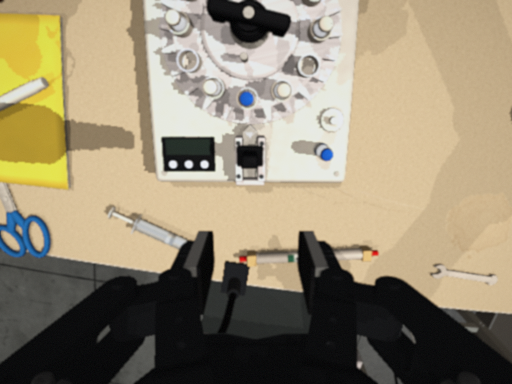

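The wrist view shows the latch lug at px (249,155), the wing at (249,15), the vial at (325,153) and the disc at (331,119). Both sides of the lug are free for the fingers, so I'll descend and pinch it.

send_rows:
  deltas: "0.012 -0.006 0.04 0; 0.012 -0.006 0.08 0; 0.012 -0.006 0.12 0; 0.012 -0.006 0.15 0; 0.012 -0.006 0.17 0"
  claw: 0.5

```text
t: 3.8
eef_pos: [0.4733, 0.0719, 0.0779]
tool_rot: [0.0, 0.997, 0.073, -0.001]
contact_force: [1.1, -0.7, 0.1]
gripper_width: 0.501
grasp_force: 0.0
```

send_rows:
  deltas: "0 0 0 0; 0 0 0 0; 0 0 0 0; 0 0 0 0; 0 0 0 0"
  claw: 0
  force: 30

```text
t: 4.3
eef_pos: [0.4737, 0.075, 0.0801]
tool_rot: [-0.001, 0.997, 0.075, 0.0]
contact_force: [0.6, 7.8, -18.2]
gripper_width: 0.177
grasp_force: 34.2
```

send_rows:
  deltas: "0.004 0 0 0; 0.008 0 0 0; 0.012 0 0 0; 0.016 0 0 0; 0.018 0 0 0"

```text
t: 4.8
eef_pos: [0.4874, 0.077, 0.0799]
tool_rot: [-0.0, 0.997, 0.075, -0.004]
contact_force: [-18.1, 5.9, 3.2]
gripper_width: 0.177
grasp_force: 37.0
```

send_rows:
  deltas: "0 0 0 0; 0 0 0 0"

```text
t: 5.0
eef_pos: [0.4874, 0.0771, 0.08]
tool_rot: [-0.0, 0.997, 0.075, -0.004]
contact_force: [-12.6, 5.7, -3.1]
gripper_width: 0.181
grasp_force: 36.3
```

send_rows:
  deltas: "0 0 0 0; 0.003 0 0 0; 0.006 0 0 0; 0.006 0 0 0; 0.006 0 0 0"
  force: 70

```text
t: 5.5
eef_pos: [0.4875, 0.077, 0.0798]
tool_rot: [0.002, 0.997, 0.075, -0.009]
contact_force: [-31.0, 4.3, 20.8]
gripper_width: 0.172
grasp_force: 73.2
```

```bash
python3 - <<'E'
from h import *
p=bot.read_camera('wrist'); save(p,'w2.png')
cv2.imwrite('pics/w2c.png',cv2.resize(cv2.imread('pics/w2.png')[0:384,100:420],None,fx=1.5,fy=1.5))
print(bot.get_obs()['eef_pos'])
for q in ['latch_grip','knob_grip']:
    print(q,[(np.round(x['xyz'],4).tolist(),round(x['confidence'],2)) for x in bot.landmark_of(p,q)[:2]])
E
```

```text
[0.48752882 0.07702516 0.07979705]
latch_grip [([0.4893, 0.0766, 0.0858], 0.58)]
knob_grip []
```

View pics/w2c.png

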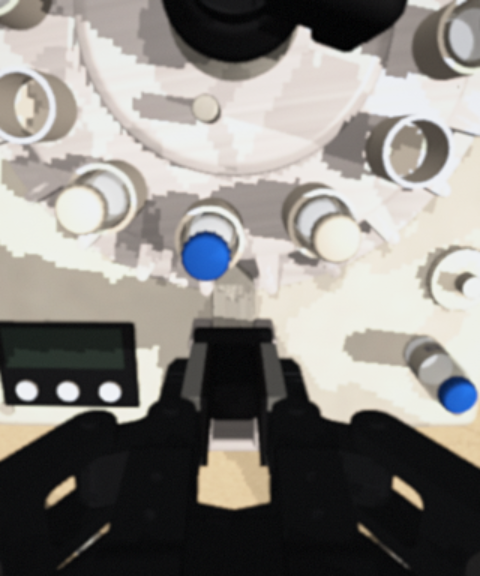

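The latch has come up against something hard at about 15 mm of travel, with the nose at px (232,300) between teeth. I'll ease the push, let go and lift to check.

send_rows:
  deltas: "-0.003 0 0 0; -0.007 0 0 0; -0.007 0 0 0"

```text
t: 5.95
eef_pos: [0.4874, 0.0771, 0.0801]
tool_rot: [-0.0, 0.997, 0.075, -0.003]
contact_force: [-8.1, 6.8, -5.8]
gripper_width: 0.168
grasp_force: 69.6
```

send_rows:
  deltas: "0 0 0 0; 0 0 0 0; 0 0 0 0; 0 0 -0.03 0; 0 0 -0.08 0"
  claw: 0.5

```text
t: 6.45
eef_pos: [0.4898, 0.075, 0.1593]
tool_rot: [0.0, 0.997, 0.074, -0.003]
contact_force: [1.9, 0.1, -0.1]
gripper_width: 0.498
grasp_force: 0.0
```

send_rows:
  deltas: "-0.01 0 -0.04 0; -0.02 0 -0.08 0; -0.02 0 -0.1 0; -0.02 0 -0.1 0"

```text
t: 6.85
eef_pos: [0.4737, 0.0731, 0.2642]
tool_rot: [0.0, 0.997, 0.073, 0.004]
contact_force: [0.8, -0.3, -0.7]
gripper_width: 0.504
grasp_force: 0.0
```

```bash
python3 - <<'E'
from h import *
p=bot.read_camera('wrist'); save(p,'w3.png')
cv2.imwrite('pics/w3c.png',cv2.resize(cv2.imread('pics/w3.png')[0:200,130:390],None,fx=3,fy=3))
print(bot.get_obs()['eef_pos'],bot.get_obs()['q'][6])
for q in ['latch_grip','knob_grip']:
    print(q,[(np.round(x['xyz'],4).tolist(),round(x['confidence'],2)) for x in bot.landmark_of(p,q)[:2]])
    for m in bot.masks_of(p,q)[:1]:
        P=pts(p,m['mask']); T=P[P[:,2]>(.114 if q[0]=='k' else .088)];print(q,len(P),len(T))
        if len(T)>5: print(cv2.minAreaRect((T[:,:2]*1000).astype(np.float32)))
to(.5975,.094,.2,86)
E
```

```text
[0.47270869 0.07269199 0.26208875] -1.8172494220527216
latch_grip [([0.4881, 0.0739, 0.0857], 0.87)]
latch_grip 872 214
((487.55718994140625, 77.62051391601562), (13.70132064819336, 15.391873359680176), 8.806427001953125)
knob_grip [([0.5974, 0.0954, 0.1065], 0.91)]
knob_grip 2003 1299
((597.525390625, 93.42559814453125), (66.13568115234375, 13.77396011352539), 82.37129211425781)
yaw now 8.47 delta [ 0.1285 -0.0026  0.0587] spin -77.53
```

View pics/w3c.png

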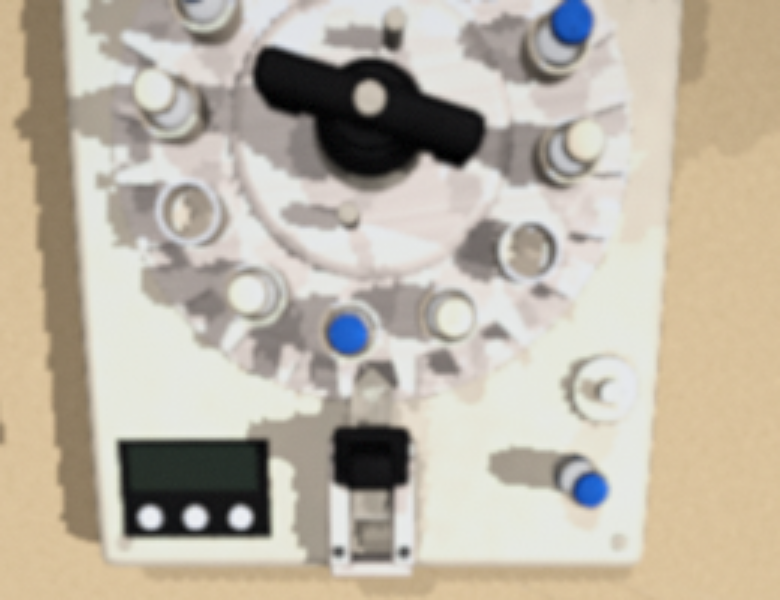

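The crop shows the nose seated between two teeth (375,378), the wing at (370,100), and pins at (395,20) and (348,215). The lug-to-axis distance is 111 mm, so the latch is home. The wing now lies at 82.4°, so next I'll go over the knob and spin the tool to match.

send_rows:
  deltas: "0.03 0 0.01 -8.5; 0.06 -0.001 0.02 -17; 0.09 -0.001 0.03 -25.5; 0.12 -0.002 0.04 -34; 0.1275 -0.0025 0.05 -42.5"

```text
t: 7.6
eef_pos: [0.5993, 0.0945, 0.2079]
tool_rot: [-0.001, 0.901, 0.433, -0.0]
contact_force: [-0.5, -0.6, -0.2]
gripper_width: 0.5
grasp_force: 0.0
```

send_rows:
  deltas: "0 0 0 -8.5; 0 0 0 -17; 0 0 0 -25.5; 0 0 0 -31.4; 0 0 0 -31.4"

```text
t: 8.1
eef_pos: [0.5967, 0.0939, 0.2085]
tool_rot: [-0.001, 0.752, 0.659, -0.001]
contact_force: [1.1, -0.3, 0.8]
gripper_width: 0.498
grasp_force: 0.0
```

```bash
python3 - <<'E'
from h import *
print(bot.get_obs()['eef_pos'],bot.get_obs()['q'][6])
to(.5975,.0938,.104,82.4)
E
```

```text
[0.59665997 0.09394731 0.208471  ] -0.7294985821657869
yaw now 82.43 delta [-0.      0.0011  0.1045] spin 0.03
```

send_rows:
  deltas: "0 0.001 0.03 0; 0 0.001 0.06 0; 0 0.001 0.085 0; 0 0.001 0.104 0; 0 0.001 0.104 0"

```text
t: 8.6
eef_pos: [0.5959, 0.0933, 0.1026]
tool_rot: [-0.002, 0.753, 0.658, -0.003]
contact_force: [0.1, 0.3, -0.4]
gripper_width: 0.498
grasp_force: 0.0
```

send_rows:
  deltas: "0 0 0 0; 0 0 0 0; 0 0 0 0; 0 0 0 0; 0 0 0 0"
  claw: 0
  force: 60

```text
t: 9.1
eef_pos: [0.5981, 0.0948, 0.1081]
tool_rot: [0.0, 0.753, 0.658, 0.0]
contact_force: [-4.7, 0.2, 6.8]
gripper_width: 0.13
grasp_force: 59.2
```

send_rows:
  deltas: "0 0 0 5; 0 0 0 10; 0 0 0 15; 0 0 0 20; 0 0 0 20"

```text
t: 9.6
eef_pos: [0.5985, 0.0946, 0.1081]
tool_rot: [0.001, 0.856, 0.517, 0.001]
contact_force: [-4.4, -0.9, 7.4]
gripper_width: 0.135
grasp_force: 59.4
```

```bash
python3 - <<'E'
from h import *
o=bot.get_obs();print(o['eef_pos'],o['q'][6],o['contact_force'],o['torque'],o['gripper_width']); to(.5975,.0938,.104,82.4)
E
```

```text
[0.59845251 0.09464252 0.10811893] -1.120128186249509 [-4.43071918 -0.87503439  7.39451546] [-0.12703977  0.93860419  0.02449253] 0.1346631569034675
yaw now 62.3 delta [-0.0012 -0.0005  0.0041] spin -20.1
```

```bash
python3 - <<'E'
from h import *
p=bot.read_camera('wrist'); save(p,'w4.png')
E
```

```text
(no output)
```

View pics/w4.png

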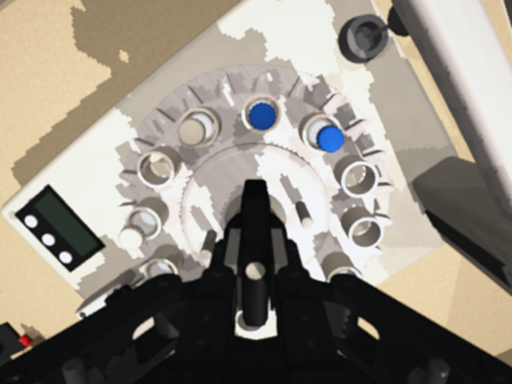

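The wing points up in the picture (255,230). The rear pin (302,213) still lines up with the latch direction, so the tray is held. I'll turn on towards the stop.

send_rows:
  deltas: "0 0 0 7; 0 0 0 14; 0 0 0 21; 0 0 0 28; 0 0 0 35"

```text
t: 10.15
eef_pos: [0.5989, 0.0941, 0.1081]
tool_rot: [0.0, 0.972, 0.235, 0.001]
contact_force: [-3.5, -1.3, 7.3]
gripper_width: 0.134
grasp_force: 59.3
```

send_rows:
  deltas: "0 0 0 4; 0 0 0 8; 0 0 0 12; 0 0 0 12"

```text
t: 10.55
eef_pos: [0.599, 0.0938, 0.1081]
tool_rot: [0.001, 0.991, 0.133, 0.001]
contact_force: [-2.5, -1.8, 7.0]
gripper_width: 0.139
grasp_force: 59.4
```

```bash
python3 - <<'E'
from h import *
o=bot.get_obs();print(o['eef_pos'],o['q'][6],o['contact_force'],o['torque'],o['joint_torque'][6],o['gripper_width']); to(.5975,.0938,.104,82.4)
E
```

```text
[0.5990117  0.09384238 0.1081381 ] -1.8284368786174325 [-2.47053486 -1.77367086  7.02337588] [-0.54136684  0.65763902  0.0588076 ] -0.5611414276063442 0.13884853217360463
yaw now 15.34 delta [-0.0015 -0.0004  0.0041] spin -67.06
```

send_rows:
  deltas: "0 0 0 3; 0 0 0 5; 0 0 0 5"

```text
t: 10.85
eef_pos: [0.599, 0.0938, 0.1081]
tool_rot: [0.001, 0.996, 0.092, 0.001]
contact_force: [-3.4, -2.7, 6.8]
gripper_width: 0.138
grasp_force: 64.3
```

```bash
python3 - <<'E'
from h import *
o=bot.get_obs();print(o['q'][6],o['torque'],o['joint_torque'][6]); to(.5975,.0938,.104,82.4)
E
```

```text
-1.900929340733762 [-0.73391903  0.70636635  1.29221094] -1.529739797115326
yaw now 10.59 delta [-0.0015 -0.0003  0.0041] spin -71.81
```

send_rows:
  deltas: "0 0 0 3; 0 0 0 5; 0 0 0 5"

```text
t: 11.15
eef_pos: [0.599, 0.0938, 0.1082]
tool_rot: [0.001, 0.999, 0.05, 0.001]
contact_force: [-1.9, -3.3, 8.1]
gripper_width: 0.141
grasp_force: 91.7
```

```bash
python3 - <<'E'
from h import *
o=bot.get_obs();print(o['q'][6],o['torque'],o['joint_torque'][6]); to(.5975,.0938,.104,82.4)
p=bot.read_camera('wrist'); save(p,'w5.png')
E
```

```text
-1.9743340909621419 [-0.9395037   0.64697513  2.33022061] -2.6328279823064804
yaw now 5.79 delta [-0.0015 -0.0002  0.0042] spin -76.61
```

View pics/w5.png

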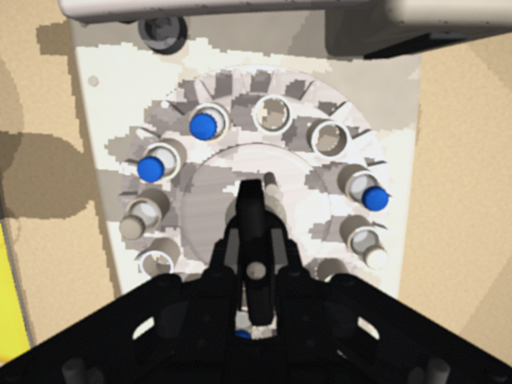

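Torque has risen to 2.3 N m, and the wing sits against the pin at (272,180), so the knob is at its stop. I'll unload the twist, release and lift.

send_rows:
  deltas: "0 0 0 -3; 0 0 0 -6; 0 0 0 -6"

```text
t: 11.5
eef_pos: [0.599, 0.0938, 0.1081]
tool_rot: [0.001, 0.995, 0.102, 0.001]
contact_force: [-2.3, -2.4, 7.3]
gripper_width: 0.14
grasp_force: 60.8
```

send_rows:
  deltas: "0 0 0 0; 0 0 0 0; 0 0 0 0; 0 0 0 0; 0 0 -0.02 0"
  claw: 0.5

```text
t: 12.0
eef_pos: [0.5963, 0.0935, 0.1238]
tool_rot: [0.0, 0.995, 0.099, -0.003]
contact_force: [-0.3, 0.1, 0.9]
gripper_width: 0.502
grasp_force: 0.0
```

send_rows:
  deltas: "0 0 -0.04 0; 0 0 -0.08 0; -0.04 0 -0.11 0; -0.08 0 -0.14 0; -0.1 0 -0.14 0"

```text
t: 12.5
eef_pos: [0.4997, 0.0747, 0.2698]
tool_rot: [0.0, 0.995, 0.099, 0.003]
contact_force: [0.3, 0.2, 0.7]
gripper_width: 0.495
grasp_force: 0.0
```

send_rows:
  deltas: "-0.02 0 0 0; -0.02 0 0 0; -0.02 0 0 0"

```text
t: 12.8
eef_pos: [0.4809, 0.0703, 0.2663]
tool_rot: [0.0, 0.995, 0.099, 0.0]
contact_force: [-0.0, 0.3, -0.1]
gripper_width: 0.498
grasp_force: 0.0
```

```bash
python3 - <<'E'
from h import *
p=bot.read_camera('wrist'); save(p,'w6.png')
cv2.imwrite('pics/w6c.png',cv2.resize(cv2.imread('pics/w6.png')[0:200,130:390],None,fx=3,fy=3))
print(bot.get_obs()['eef_pos'])
for q in ['latch_grip','knob_grip']:
    print(q,[(np.round(x['xyz'],4).tolist(),round(x['confidence'],2)) for x in bot.landmark_of(p,q)[:2]])
    for m in bot.masks_of(p,q)[:1]:
        P=pts(p,m['mask']); T=P[P[:,2]>(.114 if q[0]=='k' else .088)];print(q,len(P),len(T))
        if len(T)>5: print(cv2.minAreaRect((T[:,:2]*1000).astype(np.float32)))
E
```

```text
[0.48130433 0.07047876 0.26617306]
latch_grip [([0.4879, 0.0773, 0.0834], 0.98)]
latch_grip 824 202
((487.2314758300781, 78.067626953125), (14.03468132019043, 15.570916175842285), 8.347046852111816)
knob_grip [([0.5964, 0.0955, 0.1091], 0.58)]
knob_grip 1893 1261
((596.3101196289062, 93.67506408691406), (65.82270812988281, 13.321467399597168), 14.162555694580078)
```

View pics/w6c.png

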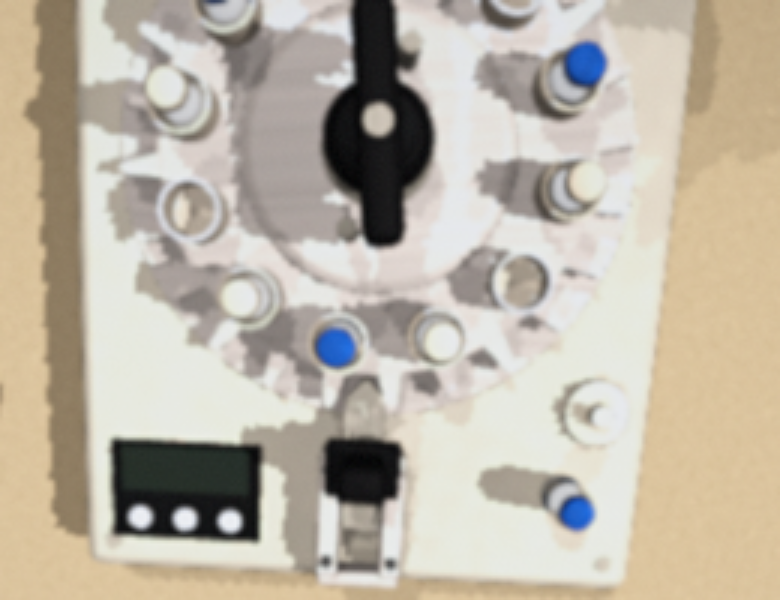

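The wing (375,120) lies against both pins at (407,50) and (348,225). The latch (362,470) is home, and the vial and disc have not moved. Nothing is touching the robot, so I'm handing in.

```bash
python3 -c "
from station import bot
print(bot.hand_in())"
```

```text
the job is handed in; nothing more can be done
None
```

The latch is pushed home between two teeth, the wing knob is turned clockwise to its stop, the gripper is clear and nothing nearby was disturbed; the job is handed in, but the hand-in gave no verdict.

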